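Set out the prizes for the table-tennis ceremony

TASK

Set out the prize table for the ceremony: stand the gold, silver and bronze cups each on the plinth with the top plate of its own colour (gold on the tallest, bronze on the lowest of the three), and the little bat award for fair play on the low green-topped plinth. Set each one down gently and upright in the middle of its plinth and square to it, with the cup's two handles, or the width of the bat's blade, in line with the plinth's long side. Leave the mug and the ball carton where they are.

Things in the scene. Friction and masses are not known exactly. Their poses are not given: they have to be found in the camera images.
- gold_cup_mid (a point): golden yellow loose trophy cup (winner's cup, the tallest), 170 mm tall, about 0.5 kg, on a round black base 68 mm across. Point: on its upright axis, half-way up. Round open bowl, 64 mm outside diameter, wall 3 mm, sides straight and upright from 119 mm above the underside to the rim at 170 mm. Two ear handles reach out to 56 mm from the axis along +y and -y, below the rim; grip the bowl along x. z up.
- silver_cup_mid (a point): silver grey loose trophy cup (runner-up's cup, middle size), 140 mm tall, about 0.38 kg, on a round black base 62 mm across. Point: on its upright axis, half-way up. Round open bowl, 58 mm outside diameter, wall 3 mm, sides straight and upright from 98 mm above the underside to the rim at 140 mm. Two ear handles reach out to 53 mm from the axis along +y and -y, below the rim; grip the bowl along x. z up.
- bronze_cup_mid (a point): dark brown bronze loose trophy cup (third-place cup, the smallest), 110 mm tall, about 0.28 kg, on a round black base 56 mm across. Point: on its upright axis, half-way up. Round open bowl, 52 mm outside diameter, wall 3 mm, sides straight and upright from 77 mm above the underside to the rim at 110 mm. Two ear handles reach out to 50 mm from the axis along +y and -y, below the rim; grip the bowl along x. z up.
- bat_award_mid (a point): fair-play award, loose, 122 mm tall, about 0.35 kg: a small upright table-tennis bat (one face red, one black) on a light marble block 60 x 60 x 26 mm. Point: on its upright axis, half-way up. Round blade 68 mm across, 12 mm thick, its centre 88 mm above the underside; its faces look along +x and -x (grip it along x), its width runs along y. z up.
- gold_plinth_top (a point): centre of the top face of the fixed white plinth with a golden yellow top plate; 100 mm high, 100 mm deep along its x axis and 120 mm wide along its y axis (the long side). z is up.
- silver_plinth_top (a point): centre of the top face of the fixed white plinth with a silver grey top plate; 70 mm high, 100 mm deep along its x axis and 120 mm wide along its y axis (the long side). z is up.
- bronze_plinth_top (a point): centre of the top face of the fixed white plinth with a dark brown bronze top plate; 40 mm high, 100 mm deep along its x axis and 120 mm wide along its y axis (the long side). z is up.
- green_plinth_top (a point): centre of the top face of the fixed white plinth with a green top plate; 20 mm high, 100 mm deep along its x axis and 120 mm wide along its y axis (the long side). z is up.
- mug: bystander, loose: white mug, 80 mm across, 95 mm tall, handle to its +y; origin at the centre of its underside. Not to be disturbed.
- ball_box: bystander, loose: small white and orange carton of balls, 125 x 45 x 45 mm; origin at the centre of its underside. Not to be disturbed.
Not all that is in view belongs to the job. Leave any turquoise look-alike of the part that bears silver_plinth_top alone.

How it is judged (in metres and radians):
At the end, for the whole second after the job is handed in: Each prize stands released, at rest and upright (0.08 rad) on the plinth of its colour, the bat award on the green one: axis within 12 mm of the centre of the plinth top, underside on the top (4 mm), y axis parallel to the plinth's y axis within 15 degrees, either way round (horizontal distance between gold_cup_mid and gold_plinth_top below 0.012 m and z of gold_cup_mid in the frame of gold_plinth_top between 0.081 and 0.089 m and angle between each of gold_cup_mid, silver_cup_mid, bronze_cup_mid, bat_award_mid's own z axis and vertical below 0.08 rad and angle between the y axis of gold_cup_mid and the y axis of gold_plinth_top, either way round below 0.26 rad and linear speed of each of gold_cup, silver_cup, bronze_cup, bat_award below 0.02 m/s and angular speed of each of gold_cup, silver_cup, bronze_cup, bat_award below 0.1 rad/s and horizontal distance between silver_cup_mid and silver_plinth_top below 0.012 m and z of silver_cup_mid in the frame of silver_plinth_top between 0.066 and 0.074 m and angle between the y axis of silver_cup_mid and the y axis of silver_plinth_top, either way round below 0.26 rad and horizontal distance between bronze_cup_mid and bronze_plinth_top below 0.012 m and z of bronze_cup_mid in the frame of bronze_plinth_top between 0.051 and 0.059 m and angle between the y axis of bronze_cup_mid and the y axis of bronze_plinth_top, either way round below 0.26 rad and horizontal distance between bat_award_mid and green_plinth_top below 0.012 m and z of bat_award_mid in the frame of green_plinth_top between 0.057 and 0.065 m and angle between the y axis of bat_award_mid and the y axis of green_plinth_top, either way round below 0.26 rad); the robot touches nothing.
It fails at once if a prize is tipped (more than 30 degrees) (angle between any of gold_cup_mid, silver_cup_mid, bronze_cup_mid, bat_award_mid's own z axis and vertical above 0.52 rad).
It fails at once if a prize is slammed onto a plinth (a knock of more than 60 N) (contact force between any of gold_cup, silver_cup, bronze_cup, bat_award and gold_plinth above 60 N or contact force between any of gold_cup, silver_cup, bronze_cup, bat_award and silver_plinth above 60 N or contact force between any of gold_cup, silver_cup, bronze_cup, bat_award and bronze_plinth above 60 N or contact force between any of gold_cup, silver_cup, bronze_cup, bat_award and green_plinth above 60 N).
It fails at once if a prize is let fall: touching nothing, it reaches 0.5 m/s (a drop of more than 12 mm) ((contact force between gold_cup and anything else below 0.05 N and linear speed of gold_cup above 0.5 m/s) or (contact force between silver_cup and anything else below 0.05 N and linear speed of silver_cup above 0.5 m/s) or (contact force between bronze_cup and anything else below 0.05 N and linear speed of bronze_cup above 0.5 m/s) or (contact force between bat_award and anything else below 0.05 N and linear speed of bat_award above 0.5 m/s)).
It fails at once if the mug or the ball carton is moved by more than 20 mm (distance of any of mug, ball_box from where it was at the start of the episode above 0.02 m).
It also fails if it takes over 134 s, if anything falls off the work surface, if the arm or the gripper's body presses on something with over 40 N, if the wrist force passes 120 N, or if a joint passes its speed limit or range.

ROBOT

A 6-joint arm with a two-finger parallel gripper is mounted at the origin on the work surface. World frame = base frame: x ahead of the robot, y to its left, z up, the work surface at z = 0. Lengths are in m, angles in degrees, forces in N, time in s.
With the tool pointing down it reaches from about 0.3 to 0.75 m from the base axis. Payload 8.5 kg.
Tool frame: the origin (TCP) lies at the very end of the fingers, on their centre line; the grasp point (between the pads) lies 19 mm behind it; z points along the fingers, y is the line along which they close (so a half turn about z gives the same grasp; the last joint's range is limited). The gripper opens to 85 mm and grips with 20 to 120 N. Pads are 22 mm wide; open, the fingers measure 114 mm over their backs; the gripper's body (76 mm by 85 mm) begins 54 mm behind the grasp point. The pads swing forward as they close: fully open they stand 13 mm farther back than shut.
Start: joints at [61.748, 21.807, 74.336, -0, 83.858, -12.336], TCP at [0.151, 0.529, 0.231] pointing down, gripper open.
Joint ranges: [-178.18, 178.18], [-50.72, 133.34], [12.68, 142.11], [-81.47, 261.47], [9.98, 163.14], [-165.26, 165.26]. Speed limits (degrees/s): [136.94, 136.94, 180, 180, 180, 180].

INTERFACE

Orientations are given as a 3x3 rotation matrix whose columns are the frame's x, y, z axes.
In Python, from rig import observe, cams, ticket gives the robot as it stands.
- The arm moves only by the tool move_arm, never from a script. Its arguments are lists of equal length, an entry for each row: "jaw": the finger opening in cm, from 0 to 8.54; "dp": the shift along the tool's x, y, z in cm, a list of three; "turn": the turn, a rotation vector about the tool's x, y, z in rad, a list of three. In form: {"jaw": [jaw, ...], "dp": [[tx, ty, tz], ...], "turn": [[wx, wy, wz], ...]}. A call has 1 to 12 rows; each row shifts and turns the commanded pose from where the row before left it, along the tool's axes as they then stand; what a row does not reach is not made up. A row lasts 1/12 s, in which the tool goes at most 41.7 mm and 7.16 degrees, less where a joint would pass 70% of its speed; a pose out of reach is approached as far as the arm can. A call is refused whole if a number of a shift passes 4.17 or a number of a turn 0.125, either way. A call with a gripper value outside its range is refused whole. The fingers move at their own pace and stop on an object; "force" is the grip in N (left out, the last holds). Time passes only in rows, so rows that do not move let the fingers close. It gives the time, the measured TCP pose, the force, the opening and the grip force at its end, in the units of the state.
- observe(): the state, without advancing time (a new reading comes with each control period).
- cams.get_image(name): name is "side" or "top"; returns (picture, depth): 384x512x3 uint8, red, green, blue; 384x512 float32, m along the optical axis (not along the pixel's ray), 0 where there is no reading.
- cams.calibration(name): a dict with "vertical_fov" (degrees; the focal length in pixels is half the picture's height over the tangent of half this angle, whatever the lens; pixels are square), "cx", "cy" (the principal point, pixels), "view" (4x4, takes a point from world to camera coordinates). Camera axes: x right, y up, looking along -z (the intrinsics and any distortion apply to the point x, -y, -z); pixel columns grow to the right and rows downward; lengths in m; the calibration is good to about 2 mm. A picture is of the moment at which its call begins. calibration takes no time and is no camera call.
- ticket.close_job(): hands the job in; it is judged then, once.
Trained networks look in the newest picture that a camera, given by its name, has taken for a name from the list of things; names that differ only in an ending like _2 or _b are one class to them, and where a whole thing is asked for, a point or a joint stands for the part that bears it (a point fixed in the world has none). Each returns a list of dicts, best first, with "p" (0 to 1); they miss things now and then, are a little off and sometimes report something else, mostly with a low value. They report only what shows in the picture. A call takes as long as a camera call. They do not tell look-alikes from the thing itself.
- cams.spot_in(camera, query): "box" ([centre column, centre row, width, height] as shares, 0 to 1, of the picture: columns of its width, rows of its height, round what is visible of it).
- cams.outline_of(camera, query): "mask" (384x512 bool, what is visible of it) and "box" ([centre column, centre row, width, height] as shares, 0 to 1, of the picture: columns of its width, rows of its height, round what is visible of it).
- cams.mark_of(camera, query): "location" ([column, row] as shares, 0 to 1, of the picture: columns of its width, rows of its height: a listed point, or the origin of a listed thing).
The state is a dict: "time_s": time; "q": joint angles; "qvel": joint speeds; "joint_efforts": joint torques, N m; "position": TCP position; "tool_rot": TCP orientation; "ft_force": force on the tool from outside, world axes, zero at the start; "wrist_torque": the same for the moment, N m; "grip_width": finger opening in m; "gripper_force": force on a finger pad.
Only numpy, scipy, OpenCV 4.12 (cv2) and the standard library are available. Lean on these libraries where they do the work, as an engineer would, in place of code of your own. Each camera call takes 0.05 s, during which the arm holds its last target. There are 200 camera calls.

## Working session

There is one attempt and no reset: what is moved stays moved. The work goes in short steps, Python scripts to look and compute and a tool call to move; the robot and the scene stay as the last step left them, time stands still between calls to the robot, and variables do not carry over. Pictures are saved under pics/ and viewed, at most 14 in all, crops included, and the job is handed in when it is done.

Besides the shell and the picture viewer there is one more tool, called after "Call:" as name(argument=value, ...), one argument or row to a line, values as JSON. move_arm: Moves the arm, as the interface text tells. Its arguments: {"type":"object","properties":{"jaw":{"type":"array","items":{"type":"number"}},"dp":{"type":"array","items":{"type":"array","items":{"type":"number"}}},"turn":{"type":"array","items":{"type":"array","items":{"type":"number"}}},"force":{"type":"number"}},"required":["jaw","dp","turn"]}

```bash
mkdir -p pics; ls
cat > h.py <<'E'
import numpy as np, cv2
from rig import observe, cams, ticket
def cloud(name):
    im,d=cams.get_image(name); c=cams.calibration(name)
    h,w=d.shape; f=h/2/np.tan(np.radians(c["vertical_fov"])/2)
    u,v=np.meshgrid(np.arange(w),np.arange(h))
    P=np.stack([(u-c["cx"])/f*d,-(v-c["cy"])/f*d,-d,np.ones_like(d)],-1)
    W=P@np.linalg.inv(np.array(c["view"])).T
    W=W[...,:3]; W[d<=0]=np.nan
    return im,d,W
E
python3 - <<'E'
from h import *
for n in ("top","side"):
    im,d,W=cloud(n); cv2.imwrite(f"pics/{n}0.png",im[...,::-1]); c=cams.calibration(n); print(c)
    np.savez(n+"0.npz",im=im,W=W)
o=observe(); print(o["time_s"],o["position"],np.round(o["tool_rot"],3).tolist(),o["ft_force"])
E
```

```text
pics
{'vertical_fov': 57.16089985903349, 'cx': 256.1134449257506, 'cy': 190.50895113696382, 'view': array([[ 0.00829538, -0.99994766, -0.00598885,  0.01643482],
       [ 0.99002084,  0.00737018,  0.14072818, -0.57128552],
       [-0.14067667, -0.00709648,  0.99003016, -1.22158939],
       [ 0.        ,  0.        ,  0.        ,  1.        ]])}
{'vertical_fov': 50.14179924817821, 'cx': 256.11903968824583, 'cy': 192.49868191235777, 'view': array([[ 0.98966463, -0.14216203,  0.01881155, -0.55360884],
       [ 0.0627464 ,  0.54725064,  0.83461346, -0.11728869],
       [-0.12894498, -0.82480706,  0.55051476, -1.34798379],
       [ 0.        ,  0.        ,  0.        ,  1.        ]])}
0.1 [0.15069618 0.52867386 0.23080105] [[-0.962, 0.274, -0.001], [0.274, 0.962, -0.001], [0.0, -0.001, -1.0]] [-0.50800625 -0.15580284  0.01203091]
```

View pics/top0.png

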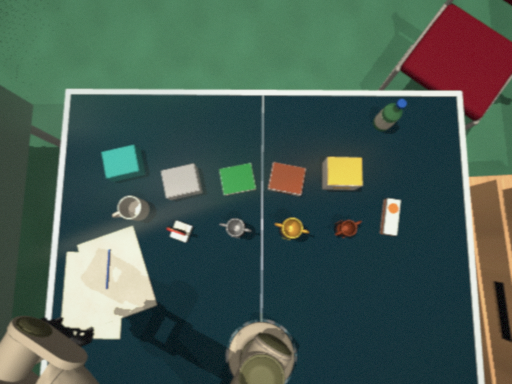

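View pics/side0.png

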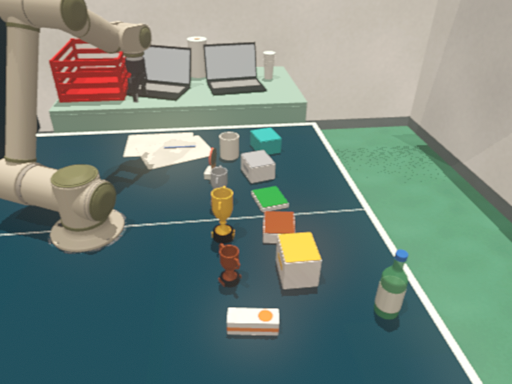

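The top view shows cups at (235,228) silver, (292,228) gold, (347,228) bronze, and the bat at (180,231). The plinths are silver (181,181), green (238,179), bronze (287,178) and gold (342,172). The turquoise look-alike is at (122,162), the mug at (131,208) and the carton at (391,216).

```bash
cat > m.py <<'E'
from h import *
im,W=[np.load("top0.npz")[k] for k in("im","W")]
xyz=W; 
pl=dict(silver=(181,178,.07),green=(238,179,.02),bronze=(287,178,.04),gold=(342,170,.10),teal=(122,160,.07))
for n,(u,v,h) in pl.items():
    s=(slice(v-28,v+28),slice(u-30,u+30)); w=xyz[s]; m=np.abs(w[...,2]-h)<.009
    k,l,st,ce=cv2.connectedComponentsWithStats(m.astype(np.uint8)); m=l==1+np.argmax(st[1:,4])
    p=w[m]; r=cv2.minAreaRect((p[:,:2]*1000).astype(np.float32)); print(n,"z%.4f"%np.median(p[:,2]),np.round(r[0],1),np.round(r[1],1),"ang %.1f"%r[2],m.sum(),p[:,:2].mean(0).round(4))
ob=dict(bat=(180,231,.122),silver=(235,228,.14),gold=(292,228,.17),bronze=(347,228,.11))
for n,(u,v,h) in ob.items():
    s=(slice(v-22,v+22),slice(u-26,u+26)); w=xyz[s]; m=(w[...,2]>h*.45)&(w[...,2]<h+.02)
    p=w[m]; zm=np.percentile(p[:,2],95); r=cv2.minAreaRect((p[:,:2]*1000).astype(np.float32))
    q=p[p[:,2]>zm-.012]; mm=(cv2.minEnclosingCircle((q[:,:2]*1000).astype(np.float32)))
    X=p[:,:2]-p[:,:2].mean(0); ev=np.linalg.svd(X,full_matrices=False)[2][0]
    print(n,"ztop%.4f"%zm,"rect",np.round(r[0],1),np.round(r[1],1),"%.1f"%r[2],"rimcircle",np.round(mm[0],1),round(mm[1],1),"long axis deg from +y (ccw)",round(np.degrees(np.arctan2(-ev[0],ev[1])),1),m.sum())
E
python3 m.py
python3 - <<'E'
from h import *
im=np.load("top0.npz")["im"]; s=np.load("side0.npz")["im"]
a=cv2.resize(im[135:250,90:400],None,fx=2.5,fy=2.5,interpolation=3); b=cv2.resize(s[125:345,190:400],None,fx=1.4,fy=1.4)
b=cv2.resize(s[125:300,190:330],(0,0),fx=1.7,fy=1.7,interpolation=3)
c=np.zeros((a.shape[0]+b.shape[0],a.shape[1],3),np.uint8); c[:a.shape[0]]=a; c[a.shape[0]:,:b.shape[1]]=b
cv2.imwrite("pics/crop.png",c[...,::-1]); print(c.shape)
for n in("gold_cup_mid","silver_cup_mid","bronze_cup_mid","bat_award_mid","gold_plinth_top","silver_plinth_top","bronze_plinth_top","green_plinth_top"):
    r=cams.mark_of("top",n)
    print(n,[(round(x["p"],2),np.round(np.array(x["location"])*[512,384],1).tolist()) for x in r[:2]])
E
```

```text
silver z0.0693 [602.6 288.7] [100.9 120.9] ang 13.7 952 [0.6012 0.2876]
green z0.0195 [618.7  90.5] [100.7 119.6] ang 11.5 873 [0.6173 0.09  ]
bronze z0.0400 [618.2 -90. ] [119.9 100.7] ang 79.1 905 [ 0.6172 -0.0895]
gold z0.1000 [ 633.3 -282.2] [ 99.7 121.1] ang 0.9 1004 [ 0.6323 -0.2814]
teal z0.0691 [669.3 503.2] [100.7 118.9] ang 13.9 938 [0.6681 0.5018]
bat ztop0.1226 rect [425.6 287.8] [66.4 12.2] 71.1 rimcircle [422.2 288.7] 25.0 long axis deg from +y (ccw) -19.9 89
silver ztop0.1410 rect [436.1  86.9] [91.2 55.4] 48.3 rimcircle [437.1  86.9] 48.6 long axis deg from +y (ccw) -12.3 277
gold ztop0.1706 rect [435.6 -94.5] [62.4 90.6] 20.7 rimcircle [434.2 -96.7] 47.8 long axis deg from +y (ccw) 169.6 354
bronze ztop0.1109 rect [ 439.2 -289.5] [51.1 85.6] 57.8 rimcircle [ 439.7 -288.9] 46.4 long axis deg from +y (ccw) -154.8 251
(586, 775, 3)
gold_cup_mid [(0.89, [288.3, 226.9])]
silver_cup_mid [(0.8, [234.3, 227.3]), (0.34, [137.9, 207.4])]
bronze_cup_mid [(0.9, [346.1, 229.5])]
bat_award_mid [(0.69, [178.3, 230.5])]
gold_plinth_top [(0.57, [344.6, 171.4])]
silver_plinth_top [(0.98, [120.4, 163.3]), (0.88, [178.3, 181.3])]
bronze_plinth_top [(0.82, [284.7, 176.3])]
green_plinth_top [(0.65, [236.5, 176.6])]
```

View pics/crop.png

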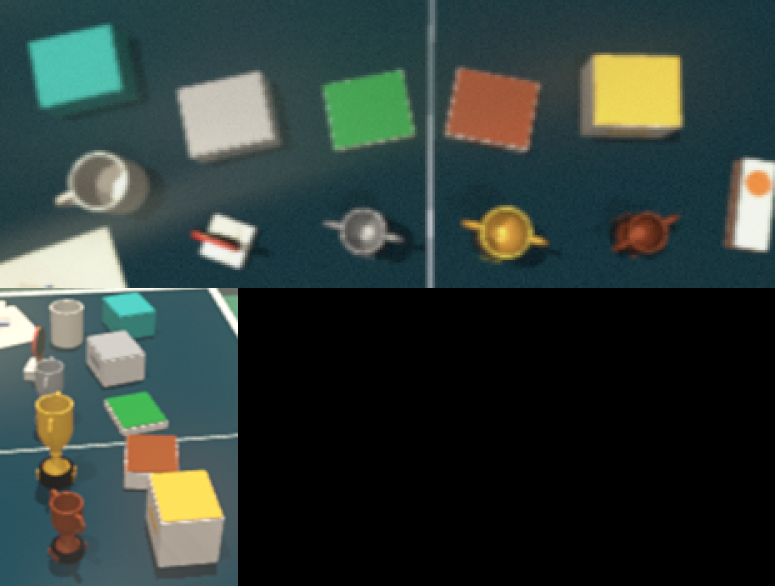

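Candidates: for the silver plinth, the turquoise block at (122,162) and the grey one at (181,181); I choose grey and ignore the network's p=0.98 hit on turquoise. For the silver cup, the mug at (131,208) and the two-handled cup at (235,228); I choose the cup. The crop confirms both choices. Next I refine the cup centres and yaws and write the planner helper.

```bash
cat > m2.py <<'E'
from h import *
def cup(W,u,v,h,R):
    w=W[v-24:v+24,u-28:u+28]; p=w[(w[...,2]>h*.62)&(w[...,2]<h+.015)]
    q=p[p[:,2]>h-.012]; c=p[:,:2].mean(0)
    for _ in range(10):
        d=p[:,:2]-c; r=np.hypot(*d.T); far=p[r>R+.005][:,:2]-c
        a=.5*np.angle(np.sum((far[:,0]+1j*far[:,1])**2)); e=np.array([np.cos(a),np.sin(a)]); n=np.array([-e[1],e[0]])
        qn=(q[:,:2]-c)@n; pe=d@e
        c=c+n*(qn.max()+qn.min())/2+e*(pe.max()+pe.min())/2*.8
    yaw=(np.degrees(a)-90+90)%180-90
    return c,yaw,np.ptp(qn),np.ptp(pe),len(far)
if __name__=="__main__":
  W=np.load("top0.npz")["W"]
  for n,(u,v,h,R) in dict(silver=(235,228,.14,.029),gold=(292,228,.17,.032),bronze=(347,228,.11,.026)).items():
    c,yaw,*r=cup(W,u,v,h,R); print(n,c.round(4),"yaw %.1f"%yaw,np.round(r,3))
  w=W[209:253,155:205]; p=w[(w[...,2]>.012)&(w[...,2]<.035)]; print("block",cv2.minAreaRect((p[:,:2]*1000).astype(np.float32)),np.median(p[:,2]))
E
python3 m2.py
cat > plan.py <<'E'
import sys
from h import *
def go(x,y,z,yaw):
    "steps for turn first (about tool z), then tool-axis shifts"
    o=observe(); R=np.array(o["tool_rot"]); p=np.array(o["position"])
    T=np.array([[-np.sin(np.radians(yaw)),np.cos(np.radians(yaw)),0],[np.cos(np.radians(yaw)),np.sin(np.radians(yaw)),0],[0,0,-1.]]).T
    rv=cv2.Rodrigues(R.T@T)[0].ravel(); d=T.T@(np.array([x,y,z])-p)*100
    print("t",round(o["time_s"],2),"pos",p.round(4),"turn rad",rv.round(3),"then dp cm",d.round(2),"grip",o["grip_width"],o["gripper_force"])
if __name__=="__main__": go(*map(float,sys.argv[1:5]))
E
python3 plan.py .425 .288 .231 -20
```

```text
silver [0.437  0.0869] yaw -11.8 [ 0.055  0.105 26.   ]
gold [ 0.4357 -0.0946] yaw -13.4 [ 0.063  0.108 29.   ]
bronze [ 0.4397 -0.2899] yaw 28.0 [ 0.049  0.098 27.   ]
block ((425.75653076171875, 288.3960266113281), (60.182064056396484, 59.833168029785156), 70.337646484375) 0.02567429464346005
t 0.5 pos [0.1508 0.5289 0.2313] turn rad [-0.     0.     1.642] then dp cm [-1.326e+01  3.400e+01  3.000e-02] grip 0.08559988332984968 0.0
```

Call:
move_arm(
  jaw=[8.5,8.5,8.5,8.5,8.5,8.5,8.5,8.5,8.5,8.5,8.5,8.5],
  dp=[
    [0,0,0],
    [0,0,0],
    [0,0,0],
    [0,0,0],
    [0,0,0],
    [0,0,0],
    [0,0,0],
    [0,0,0],
    [0,0,0],
    [0,0,0],
    [0,0,0],
    [0,0,0],
  ],
  turn=[
    [0,0,0.12],
    [0,0,0.12],
    [0,0,0.12],
    [0,0,0.12],
    [0,0,0.12],
    [0,0,0.12],
    [0,0,0.12],
    [0,0,0.12],
    [0,0,0.12],
    [0,0,0.12],
    [0,0,0.12],
    [0,0,0.12],
  ],
)

```text
time_s: 1.5
position: [0.1508, 0.5289, 0.2313]
tool_rot: [[0.152, 0.988, -0.0], [0.988, -0.152, -0.0], [-0.0, -0.0, -1.0]]
ft_force: [0.1, 0.4, -0.5]
grip_width: 0.0851
gripper_force: 0.0
```

Call:
move_arm(
  jaw=[8.5,8.5,8.5,8.5,8.5,8.5,8.5,8.5,8.5,8.5,8.5,8.5],
  dp=[
    [0,0,0],
    [0,0,0],
    [-1.33,3.4,0],
    [-1.33,3.4,0],
    [-1.33,3.4,0],
    [-1.33,3.4,0],
    [-1.33,3.4,0],
    [-1.33,3.4,0],
    [-1.33,3.4,0],
    [-1.33,3.4,0],
    [-1.33,3.4,0],
    [-1.33,3.4,0],
  ],
  turn=[
    [0,0,0.1],
    [0,0,0.1],
    [0,0,0],
    [0,0,0],
    [0,0,0],
    [0,0,0],
    [0,0,0],
    [0,0,0],
    [0,0,0],
    [0,0,0],
    [0,0,0],
    [0,0,0],
  ],
)

```text
time_s: 2.5
position: [0.4265, 0.2868, 0.2315]
tool_rot: [[0.34, 0.94, 0.0], [0.94, -0.34, 0.0], [0.0, 0.0, -1.0]]
ft_force: [1.5, 1.7, -0.1]
grip_width: 0.0852
gripper_force: 0.0
```

```bash
python3 plan.py .4257 .288 .072 -19.7
```

```text
t 2.5 pos [0.4265 0.2868 0.2315] turn rad [ 0.    -0.    -0.003] then dp cm [ 0.09 -0.11 15.95] grip 0.08522110037895275 0.0
```

Call:
move_arm(
  jaw=[8.5,8.5,8.5,8.5,8.5,8.5,8.5,8.5,8.5],
  dp=[
    [0.1,-0.1,2],
    [0,0,2],
    [0,0,2],
    [0,0,2],
    [0,0,2],
    [0,0,2],
    [0,0,2],
    [0,0,1.9],
    [0,0,0],
  ],
  turn=[
    [0,0,0],
    [0,0,0],
    [0,0,0],
    [0,0,0],
    [0,0,0],
    [0,0,0],
    [0,0,0],
    [0,0,0],
    [0,0,0],
  ],
)

```text
time_s: 3.25
position: [0.4232, 0.2888, 0.0695]
tool_rot: [[0.34, 0.94, -0.005], [0.94, -0.34, -0.002], [-0.004, -0.004, -1.0]]
ft_force: [-1.0, -0.3, 0.7]
grip_width: 0.0851
gripper_force: 0.0
```

Call:
move_arm(
  jaw=[5,4,3,2.5,2,1.5,1,0.5,0.5,0.5,0.5,0.5],
  dp=[
    [0,0,0],
    [0,0,0],
    [0,0,0],
    [0,0,0],
    [0,0,0],
    [0,0,0],
    [0,0,0],
    [0,0,0],
    [0,0,0],
    [0,0,0],
    [0,0,0],
    [0,0,0],
  ],
  turn=[
    [0,0,0],
    [0,0,0],
    [0,0,0],
    [0,0,0],
    [0,0,0],
    [0,0,0],
    [0,0,0],
    [0,0,0],
    [0,0,0],
    [0,0,0],
    [0,0,0],
    [0,0,0],
  ],
  force=40,
)

```text
time_s: 4.25
position: [0.4249, 0.2895, 0.0726]
tool_rot: [[0.34, 0.94, 0.001], [0.94, -0.34, 0.0], [0.0, 0.0, -1.0]]
ft_force: [-0.4, -1.2, 5.4]
grip_width: 0.0121
gripper_force: 41.8
```

Call:
move_arm(
  jaw=[0.5,0.5,0.5,0.5,0.5,0.5,0.5,0.5,0.5,0.5,0.5,0.5],
  dp=[
    [0,0,-0.3],
    [0,0,-1],
    [0,0,-1.5],
    [0,0,-2],
    [0,0,-1.5],
    [0,0,-0.7],
    [0,0,0],
    [0,0,0],
    [0,0,0],
    [0,0,0],
    [0,0,0],
    [0,0,0],
  ],
  turn=[
    [0,0,0],
    [0,0,0],
    [0,0,0],
    [0,0,0],
    [0,0,0],
    [0,0,0],
    [0,0,-0.1],
    [0,0,-0.11],
    [0,0,-0.11],
    [0,0,-0.11],
    [0,0,-0.11],
    [0,0,0],
  ],
)

```text
time_s: 5.25
position: [0.4242, 0.2893, 0.1415]
tool_rot: [[-0.196, 0.981, -0.002], [0.981, 0.196, -0.001], [-0.0, -0.002, -1.0]]
ft_force: [0.5, -0.2, -4.1]
grip_width: 0.0118
gripper_force: 40.5
```

```bash
python3 plan.py .6185 .0905 .0926 11.5
```

```text
t 5.25 pos [0.4242 0.2893 0.1415] turn rad [-0.002  0.    -0.004] then dp cm [-23.36  15.07   4.89] grip 0.011762523286612082 40.4925799369812
```

Call:
move_arm(
  jaw=[0.5,0.5,0.5,0.5,0.5,0.5,0.5,0.5,0.5,0.5,0.5,0.5],
  dp=[
    [-1,0.7,-1.5],
    [-2,1.3,-1.5],
    [-2.5,1.6,0],
    [-2.5,1.6,0],
    [-2.5,1.6,0],
    [-2.5,1.6,0],
    [-2.5,1.6,0],
    [-2.5,1.6,0],
    [-2.5,1.6,0],
    [-2,1.3,0],
    [-0.86,0.57,0],
    [0,0,0],
  ],
  turn=[
    [0,0,0],
    [0,0,0],
    [0,0,0],
    [0,0,0],
    [0,0,0],
    [0,0,0],
    [0,0,0],
    [0,0,0],
    [0,0,0],
    [0,0,0],
    [0,0,0],
    [0,0,0],
  ],
)

```text
time_s: 6.25
position: [0.6183, 0.0874, 0.1711]
tool_rot: [[-0.187, 0.982, -0.001], [0.982, 0.187, -0.0], [0.0, -0.001, -1.0]]
ft_force: [0.2, -0.2, -2.5]
grip_width: 0.0118
gripper_force: 40.5
```

```bash
python3 plan.py .6185 .0905 .0926 11.5
python3 - <<'E'
from h import *
o=observe(); print(o["ft_force"])
E
```

```text
t 6.25 pos [0.6183 0.0874 0.1711] turn rad [-0.001 -0.    -0.013] then dp cm [0.3  0.08 7.85] grip 0.011786277375967455 40.515573620796204
[ 0.15654661 -0.21247426 -2.54237623]
```

Call:
move_arm(
  jaw=[0.5,0.5,0.5,0.5,0.5,0.5,0.5,0.5,0.5,0.5,0.5,0.5],
  dp=[
    [0.25,0.05,0.8],
    [0,0,1.4],
    [0,0,1.4],
    [0,0,1.4],
    [0,0,1.2],
    [0,0,0.8],
    [0,0,0.3],
    [0,0,0.1],
    [0,0,0.1],
    [0,0,0.1],
    [0,0,0.1],
    [0,0,0],
  ],
  turn=[
    [0,0,0],
    [0,0,0],
    [0,0,0],
    [0,0,0],
    [0,0,0],
    [0,0,0],
    [0,0,0],
    [0,0,0],
    [0,0,0],
    [0,0,0],
    [0,0,0],
    [0,0,0],
  ],
)

```text
time_s: 7.25
position: [0.6175, 0.0917, 0.0956]
tool_rot: [[-0.192, 0.981, 0.0], [0.981, 0.192, -0.0], [-0.0, 0.0, -1.0]]
ft_force: [-0.4, 0.8, -2.8]
grip_width: 0.0117
gripper_force: 40.5
```

```bash
python3 plan.py .6185 .0905 .0926 11.5
```

```text
t 7.25 pos [0.6175 0.0917 0.0956] turn rad [ 0.     0.    -0.008] then dp cm [-0.13  0.08  0.3 ] grip 0.011727249485322834 40.487494468688965
```

Call:
move_arm(
  jaw=[0.5,0.5,0.5,0.5,0.5,0.5],
  dp=[
    [0,0,0.1],
    [0,0,0.05],
    [0,0,0.05],
    [0,0,0.05],
    [0,0,0.05],
    [0,0,0],
  ],
  turn=[
    [0,0,0],
    [0,0,0],
    [0,0,0],
    [0,0,0],
    [0,0,0],
    [0,0,0],
  ],
)

```text
time_s: 7.75
position: [0.6176, 0.0916, 0.0927]
tool_rot: [[-0.192, 0.981, 0.001], [0.981, 0.192, -0.0], [-0.0, 0.001, -1.0]]
ft_force: [-0.2, -0.1, 0.1]
grip_width: 0.0114
gripper_force: 41.0
```

Call:
move_arm(
  jaw=[1.6,2.2,3.5,5,6.5,8.5,8.5,8.5,8.5,8.5,8.5,8.5],
  dp=[
    [0,0,0],
    [0,0,0],
    [0,0,0],
    [0,0,0],
    [0,0,0],
    [0,0,0],
    [0,0,-1],
    [0,0,-2],
    [0,0,-2.5],
    [0,0,-2.5],
    [0,0,-2.5],
    [0,0,-2.5],
  ],
  turn=[
    [0,0,0],
    [0,0,0],
    [0,0,0],
    [0,0,0],
    [0,0,0],
    [0,0,0],
    [0,0,0],
    [0,0,0],
    [0,0,0],
    [0,0,0],
    [0,0,0],
    [0,0,0],
  ],
)

```text
time_s: 8.75
position: [0.6173, 0.0917, 0.2245]
tool_rot: [[-0.192, 0.981, 0.001], [0.981, 0.192, -0.0], [-0.0, 0.001, -1.0]]
ft_force: [0.1, -0.1, 0.8]
grip_width: 0.0849
gripper_force: 0.0
```

```bash
python3 plan.py .437 .087 .226 -11.8
```

```text
t 8.75 pos [0.6173 0.0917 0.2245] turn rad [0.001 0.    0.399] then dp cm [ -4.15 -17.55  -0.15] grip 0.08485607977455625 0.0
```

Call:
move_arm(
  jaw=[8.5,8.5,8.5,8.5,8.5,8.5,8.5,8.5,8.5,8.5,8.5,8.5],
  dp=[
    [0,0,0],
    [0,0,0],
    [0,0,0],
    [0,0,0],
    [-0.7,-2.5,0],
    [-0.7,-3,0],
    [-0.7,-3,0],
    [-0.7,-3,0],
    [-0.7,-3,0],
    [-0.65,-2,0],
    [0,-1.05,0],
    [0,0,0],
  ],
  turn=[
    [0,0,0.1],
    [0,0,0.1],
    [0,0,0.1],
    [0,0,0.1],
    [0,0,0],
    [0,0,0],
    [0,0,0],
    [0,0,0],
    [0,0,0],
    [0,0,0],
    [0,0,0],
    [0,0,0],
  ],
)

```text
time_s: 9.75
position: [0.4359, 0.0875, 0.2233]
tool_rot: [[0.205, 0.979, 0.001], [0.979, -0.205, 0.0], [0.0, 0.001, -1.0]]
ft_force: [1.1, 0.5, 0.3]
grip_width: 0.0853
gripper_force: 0.0
```

```bash
python3 plan.py .437 .087 .097 -11.8
python3 - <<'E'
from h import *
im,d,W=cloud("side"); cv2.imwrite("pics/s1.png",cv2.resize(im[120:260,170:350],None,fx=4,fy=4,interpolation=3)[...,::-1])
E
```

```text
t 9.75 pos [0.4359 0.0875 0.2233] turn rad [ 0.001 -0.    -0.001] then dp cm [-0.03  0.11 12.63] grip 0.08532363116435916 0.0
```

View pics/s1.png

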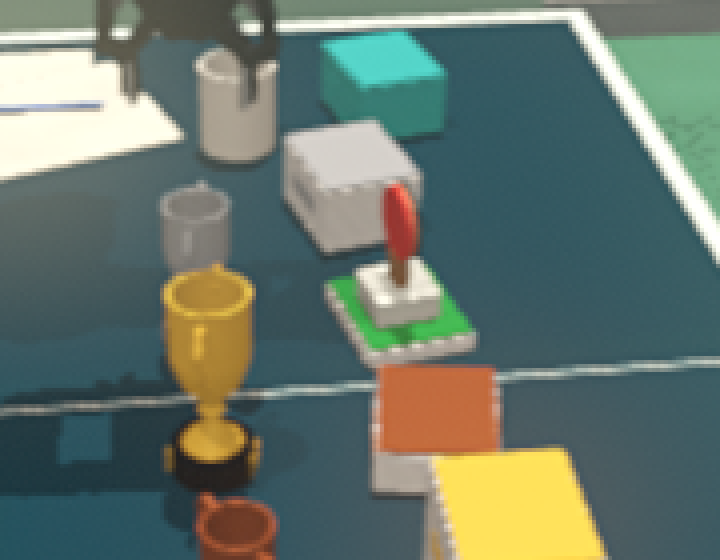

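The bat award stands upright in the middle of the green plinth (crop 400,290). The open gripper is above the silver cup.

Call:
move_arm(
  jaw=[8.5,8.5,8.5,8.5,8.5,8.5,8.5,8.5,8.5,8.5],
  dp=[
    [0,0.1,1],
    [0,0,1.5],
    [0,0,1.5],
    [0,0,1.5],
    [0,0,1.5],
    [0,0,1.5],
    [0,0,1.5],
    [0,0,1.5],
    [0,0,1],
    [0,0,0],
  ],
  turn=[
    [0,0,0],
    [0,0,0],
    [0,0,0],
    [0,0,0],
    [0,0,0],
    [0,0,0],
    [0,0,0],
    [0,0,0],
    [0,0,0],
    [0,0,0],
  ],
)

```text
time_s: 10.63
position: [0.4388, 0.0869, 0.0955]
tool_rot: [[0.206, 0.979, -0.003], [0.979, -0.206, 0.0], [-0.0, -0.003, -1.0]]
ft_force: [-0.4, -0.0, 0.1]
grip_width: 0.0848
gripper_force: 0.0
```

Call:
move_arm(
  jaw=[7.5,6.8,6.4,6.2,6,5.8,5.5,5.2,5,5],
  dp=[
    [0,0,0],
    [0,0,0],
    [0,0,0],
    [0,0,0],
    [0,0,0],
    [0,0,0],
    [0,0,0],
    [0,0,0],
    [0,0,0],
    [0,0,0],
  ],
  turn=[
    [0,0,0],
    [0,0,0],
    [0,0,0],
    [0,0,0],
    [0,0,0],
    [0,0,0],
    [0,0,0],
    [0,0,0],
    [0,0,0],
    [0,0,0],
  ],
  force=40,
)

```text
time_s: 11.47
position: [0.438, 0.087, 0.0977]
tool_rot: [[0.205, 0.979, 0.0], [0.979, -0.205, 0.0], [0.0, 0.0, -1.0]]
ft_force: [-2.6, 1.3, 5.9]
grip_width: 0.0557
gripper_force: 41.0
```

Call:
move_arm(
  jaw=[5,5,5,5,5,5],
  dp=[
    [0,0,-0.3],
    [0,0,-0.6],
    [0,0,-0.8],
    [0,0,-0.3],
    [0,0,0],
    [0,0,0],
  ],
  turn=[
    [0,0,0],
    [0,0,0],
    [0,0,0],
    [0,0,0],
    [0,0,0],
    [0,0,0],
  ],
)

```text
time_s: 11.97
position: [0.4382, 0.0869, 0.1175]
tool_rot: [[0.206, 0.979, 0.001], [0.979, -0.206, -0.0], [0.0, 0.001, -1.0]]
ft_force: [-0.3, 0.7, -4.9]
grip_width: 0.0559
gripper_force: 43.5
```

```bash
python3 - <<'E'
from h import *
im,d,W=cloud("side"); cv2.imwrite("pics/s2.png",cv2.resize(im[100:260,150:310],None,fx=3.7,fy=3.7,interpolation=3)[...,::-1])
E
python3 plan.py .6026 .2887 .1677 13.7
```

```text
t 12.02 pos [0.438  0.0869 0.1173] turn rad [-0.     0.    -0.446] then dp cm [15.71 20.77 -5.04] grip 0.05560522954531964 43.46997229097724
```

View pics/s2.png

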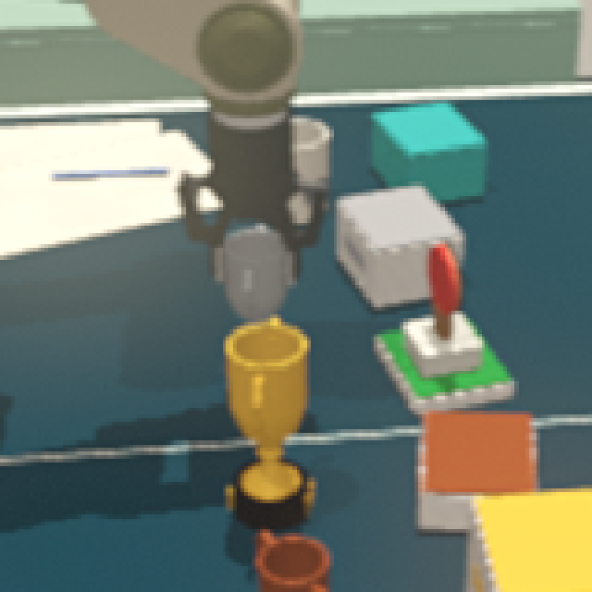

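The cup hangs upright from the bowl at (255,270) in the crop. Next I carry it to the silver plinth.

Call:
move_arm(
  jaw=[5,5,5,5,5,5,5,5,5,5,5,5],
  dp=[
    [0,0,-0.6],
    [0,0,-1.2],
    [0,0,-1.6],
    [0,0,-1.6],
    [0,0,-1.6],
    [0,0,-1],
    [0,0,-0.4],
    [0,0,0],
    [0,0,0],
    [0,0,0],
    [0,0,0],
    [0,0,0],
  ],
  turn=[
    [0,0,0],
    [0,0,-0.03],
    [0,0,-0.05],
    [0,0,-0.06],
    [0,0,-0.06],
    [0,0,-0.06],
    [0,0,-0.06],
    [0,0,-0.06],
    [0,0,-0.04],
    [0,0,-0.026],
    [0,0,0],
    [0,0,0],
  ],
)

```text
time_s: 13.02
position: [0.438, 0.0869, 0.1974]
tool_rot: [[-0.236, 0.972, -0.0], [0.972, 0.236, 0.0], [0.0, -0.0, -1.0]]
ft_force: [0.1, -0.3, -3.7]
grip_width: 0.0554
gripper_force: 43.9
```

Call:
move_arm(
  jaw=[5,5,5,5,5,5,5,5,5,5,5,5],
  dp=[
    [0.75,1,0],
    [1.35,1.8,0],
    [1.65,2.2,0],
    [1.8,2.4,0],
    [1.8,2.4,0],
    [1.8,2.4,0],
    [1.8,2.4,0],
    [1.8,2.4,0],
    [1.5,2,0],
    [0.9,1.2,0],
    [0.5,0.5,0],
    [0,0,0],
  ],
  turn=[
    [0,0,0],
    [0,0,0],
    [0,0,0],
    [0,0,0],
    [0,0,0],
    [0,0,0],
    [0,0,0],
    [0,0,0],
    [0,0,0],
    [0,0,0],
    [0,0,0],
    [0,0,0],
  ],
)

```text
time_s: 14.02
position: [0.6024, 0.2894, 0.1962]
tool_rot: [[-0.238, 0.971, -0.001], [0.971, 0.238, 0.0], [0.0, -0.001, -1.0]]
ft_force: [-0.3, 0.1, -3.5]
grip_width: 0.0554
gripper_force: 44.9
```

```bash
python3 plan.py .6026 .2887 .1677 13.7
```

```text
t 14.02 pos [0.6024 0.2894 0.1962] turn rad [-0.001 -0.     0.001] then dp cm [-0.08  0.    2.85] grip 0.05540316250542261 44.864039654958106
```

Call:
move_arm(
  jaw=[5,5,5,5,5,5,5,5,5,5,5],
  dp=[
    [-0.05,0,0.5],
    [0,0,0.6],
    [0,0,0.6],
    [0,0,0.5],
    [0,0,0.2],
    [0,0,0.1],
    [0,0,0.1],
    [0,0,0.05],
    [0,0,0.05],
    [0,0,0.05],
    [0,0,0],
  ],
  turn=[
    [0,0,0],
    [0,0,0],
    [0,0,0],
    [0,0,0],
    [0,0,0],
    [0,0,0],
    [0,0,0],
    [0,0,0],
    [0,0,0],
    [0,0,0],
    [0,0,0],
  ],
)

```text
time_s: 14.93
position: [0.6023, 0.2875, 0.1698]
tool_rot: [[-0.237, 0.972, 0.0], [0.972, 0.237, 0.0], [-0.0, 0.0, -1.0]]
ft_force: [-0.6, 0.2, -4.6]
grip_width: 0.0553
gripper_force: 44.8
```

Call:
move_arm(
  jaw=[5,5,5,5,5,5],
  dp=[
    [0,0,0.05],
    [0,0,0.05],
    [0,0,0.05],
    [0,0,0.05],
    [0,0,0],
    [0,0,0],
  ],
  turn=[
    [0,0,0],
    [0,0,0],
    [0,0,0],
    [0,0,0],
    [0,0,0],
    [0,0,0],
  ],
)

```text
time_s: 15.43
position: [0.6023, 0.2875, 0.1679]
tool_rot: [[-0.237, 0.972, 0.0], [0.972, 0.237, 0.0], [0.0, 0.0, -1.0]]
ft_force: [-0.1, -0.7, -4.3]
grip_width: 0.0558
gripper_force: 44.9
```

Call:
move_arm(
  jaw=[5,5,5,5],
  dp=[
    [0,0,0.05],
    [0,0,0.05],
    [0,0,0],
    [0,0,0],
  ],
  turn=[
    [0,0,0],
    [0,0,0],
    [0,0,0],
    [0,0,0],
  ],
)

```text
time_s: 15.77
position: [0.6024, 0.2875, 0.1678]
tool_rot: [[-0.237, 0.972, 0.001], [0.972, 0.237, 0.0], [-0.0, 0.001, -1.0]]
ft_force: [-3.9, -0.8, 5.3]
grip_width: 0.0554
gripper_force: 45.5
```

Call:
move_arm(
  jaw=[5.7,6,6.5,7.2,8,8.5,8.5,8.5,8.5,8.5,8.5,8.5],
  dp=[
    [0,0,0],
    [0,0,0],
    [0,0,0],
    [0,0,0],
    [0,0,0],
    [0,0,0],
    [0,0,-0.5],
    [0,0,-1],
    [0,0,-1.5],
    [0,0,-2],
    [0,0,-2],
    [0,0,-2],
  ],
  turn=[
    [0,0,0],
    [0,0,0],
    [0,0,0],
    [0,0,0],
    [0,0,0],
    [0,0,0],
    [0,0,0],
    [0,0,0],
    [0,0,0],
    [0,0,0],
    [0,0,0],
    [0,0,0],
  ],
)

```text
time_s: 16.77
position: [0.6023, 0.2875, 0.2589]
tool_rot: [[-0.237, 0.972, 0.001], [0.972, 0.237, 0.0], [0.0, 0.001, -1.0]]
ft_force: [0.4, -0.6, -0.3]
grip_width: 0.0849
gripper_force: 0.0
```

```bash
python3 plan.py .4357 -.0946 .25 -13.4
```

```text
t 16.77 pos [0.6023 0.2875 0.2589] turn rad [ 0.001 -0.     0.473] then dp cm [-41.03  -7.35   0.89] grip 0.08493562741483618 0.0
```

Call:
move_arm(
  jaw=[8.5,8.5,8.5],
  dp=[
    [0,0,0],
    [0,0,0],
    [0,0,0],
  ],
  turn=[
    [0,0,-0.1],
    [0,0,-0.1],
    [0,0,-0.05],
  ],
)

```text
time_s: 17.02
position: [0.6024, 0.2876, 0.2584]
tool_rot: [[-0.474, 0.88, 0.002], [0.88, 0.474, 0.001], [-0.0, 0.002, -1.0]]
ft_force: [-0.2, 0.1, -0.3]
grip_width: 0.0849
gripper_force: 0.0
```

```bash
python3 plan.py .4397 -.2899 .24 28
python3 - <<'E'
from h import *
im,d,W=cloud("top")
from m2 import cup
for n,(u,v,h,R) in dict(gold=(292,228,.17,.032),bronze=(347,228,.11,.026)).items():
    c,yaw,*r=cup(W,u,v,h,R); print(n,c.round(4),"yaw %.1f"%yaw,np.round(r,3))
E
```

```text
t 17.02 pos [0.6024 0.2876 0.2584] turn rad [0.002 0.    0.005] then dp cm [-43.35 -41.48   1.84] grip 0.08494613077733765 0.0
gold [ 0.4358 -0.0946] yaw -13.1 [ 0.063  0.109 26.   ]
bronze [ 0.4394 -0.289 ] yaw 28.1 [ 0.051  0.097 27.   ]
```

Call:
move_arm(
  jaw=[8.5,8.5,8.5,8.5,8.5,8.5,8.5,8.5,8.5,8.5],
  dp=[
    [-2.55,-2.44,0],
    [-2.55,-2.44,0],
    [-2.55,-2.44,0],
    [-2.55,-2.44,0],
    [-2.55,-2.44,0],
    [-2.55,-2.44,0],
    [-2.55,-2.44,0],
    [-2.55,-2.44,0],
    [-2.55,-2.44,0],
    [-2.55,-2.44,0],
  ],
  turn=[
    [0,0,0],
    [0,0,0],
    [0,0,0],
    [0,0,0],
    [0,0,0],
    [0,0,0],
    [0,0,0],
    [0,0,0],
    [0,0,0],
    [0,0,0],
  ],
)

```text
time_s: 17.9
position: [0.5061, -0.0537, 0.2578]
tool_rot: [[-0.469, 0.883, 0.001], [0.883, 0.469, -0.001], [-0.001, 0.001, -1.0]]
ft_force: [0.6, -0.1, 0.3]
grip_width: 0.0846
gripper_force: 0.0
```

Call:
move_arm(
  jaw=[8.5,8.5,8.5,8.5,8.5,8.5,8.5,8.5,8.5],
  dp=[
    [-2.55,-2.44,0],
    [-2.55,-2.44,0],
    [-2.55,-2.44,0],
    [-2.55,-2.44,0],
    [-2.55,-2.44,0],
    [-2.55,-2.44,0],
    [-2.55,-2.44,0],
    [0,0,1],
    [0,0,0],
  ],
  turn=[
    [0,0,0],
    [0,0,0],
    [0,0,0],
    [0,0,0],
    [0,0,0],
    [0,0,0],
    [0,0,0],
    [0,0,0],
    [0,0,0],
  ],
)

```text
time_s: 18.65
position: [0.4389, -0.2913, 0.246]
tool_rot: [[-0.466, 0.885, -0.001], [0.885, 0.466, 0.001], [0.002, -0.0, -1.0]]
ft_force: [-0.0, 0.4, -0.2]
grip_width: 0.0851
gripper_force: 0.0
```

```bash
python3 plan.py .4395 -.2895 .075 28
```

```text
t 18.65 pos [ 0.4389 -0.2913  0.246 ] turn rad [-0.    -0.002 -0.004] then dp cm [ 0.13  0.14 17.1 ] grip 0.08506491869125009 0.0
```

Call:
move_arm(
  jaw=[8.5,8.5,8.5,8.5,8.5,8.5,8.5,8.5,8.5,8.5,8.5],
  dp=[
    [0.1,0.1,1.5],
    [0,0,2],
    [0,0,2],
    [0,0,2],
    [0,0,2],
    [0,0,2],
    [0,0,1.5],
    [0,0,1.5],
    [0,0,1.5],
    [0,0,1],
    [0,0,0],
  ],
  turn=[
    [0,0,0],
    [0,0,0],
    [0,0,0],
    [0,0,0],
    [0,0,0],
    [0,0,0],
    [0,0,0],
    [0,0,0],
    [0,0,0],
    [0,0,0],
    [0,0,0],
  ],
)

```text
time_s: 19.57
position: [0.4401, -0.2874, 0.0759]
tool_rot: [[-0.47, 0.883, -0.002], [0.883, 0.47, 0.002], [0.003, -0.001, -1.0]]
ft_force: [0.0, 0.5, -0.2]
grip_width: 0.085
gripper_force: 0.0
```

Call:
move_arm(
  jaw=[7.5,6.8,6.2,5.8,5.6,5.4,5.2,5,4.8,4.5,4.5,4.5],
  dp=[
    [0,0,0],
    [0,0,0],
    [0,0,0],
    [0,0,0],
    [0,0,0],
    [0,0,0],
    [0,0,0],
    [0,0,0],
    [0,0,0],
    [0,0,0],
    [0,0,0],
    [0,0,0],
  ],
  turn=[
    [0,0,0],
    [0,0,0],
    [0,0,0],
    [0,0,0],
    [0,0,0],
    [0,0,0],
    [0,0,0],
    [0,0,0],
    [0,0,0],
    [0,0,0],
    [0,0,0],
    [0,0,0],
  ],
  force=40,
)

```text
time_s: 20.57
position: [0.4402, -0.2889, 0.0772]
tool_rot: [[-0.47, 0.883, 0.0], [0.883, 0.47, -0.001], [-0.001, -0.0, -1.0]]
ft_force: [-2.0, -0.5, 5.9]
grip_width: 0.0498
gripper_force: 41.2
```

```bash
python3 plan.py .6182 -.09 .16 -10.9
```

```text
t 20.57 pos [ 0.4402 -0.2889  0.0772] turn rad [0.    0.001 0.679] then dp cm [22.9  13.72 -8.28] grip 0.0498019442970113 41.235655559489715
```

Call:
move_arm(
  jaw=[4.5,4.5,4.5,4.5,4.5,4.5,4.5,4.5,4.5,4.5,4.5,4.5],
  dp=[
    [0,0,-0.3],
    [0,0,-0.8],
    [0,0,-1.5],
    [0,0,-2],
    [0,0,-2],
    [0,0,-1.5],
    [0,0,-1],
    [0,0,-0.4],
    [0,0,0],
    [0,0,0],
    [0,0,0],
    [0,0,0],
  ],
  turn=[
    [0,0,0],
    [0,0,0],
    [0,0,0.04],
    [0,0,0.08],
    [0,0,0.1],
    [0,0,0.1],
    [0,0,0.1],
    [0,0,0.1],
    [0,0,0.08],
    [0,0,0.05],
    [0,0,0.03],
    [0,0,0],
  ],
)

```text
time_s: 21.57
position: [0.4401, -0.2885, 0.1719]
tool_rot: [[0.191, 0.982, -0.0], [0.982, -0.191, 0.001], [0.0, -0.0, -1.0]]
ft_force: [0.3, 0.1, -2.2]
grip_width: 0.0495
gripper_force: 42.2
```

Call:
move_arm(
  jaw=[4.5,4.5,4.5,4.5,4.5,4.5,4.5,4.5,4.5,4.5,4.5,4.5],
  dp=[
    [1,0.6,0],
    [1.8,1.1,0],
    [2.4,1.4,0],
    [2.6,1.6,0],
    [2.6,1.6,0],
    [2.6,1.6,0],
    [2.6,1.6,0],
    [2.6,1.6,0],
    [2.2,1.3,0],
    [1.6,0.9,0],
    [0.9,0.42,0],
    [0,0,0],
  ],
  turn=[
    [0,0,0],
    [0,0,0],
    [0,0,0],
    [0,0,0],
    [0,0,0],
    [0,0,0],
    [0,0,0],
    [0,0,0],
    [0,0,0],
    [0,0,0],
    [0,0,0],
    [0,0,0],
  ],
)

```text
time_s: 22.57
position: [0.619, -0.0877, 0.1715]
tool_rot: [[0.187, 0.982, -0.0], [0.982, -0.187, 0.001], [0.001, -0.001, -1.0]]
ft_force: [-1.0, -0.7, -2.6]
grip_width: 0.0494
gripper_force: 42.4
```

```bash
python3 plan.py .6182 -.09 .1172 -10.9
```

```text
t 22.57 pos [ 0.619  -0.0877  0.1715] turn rad [-0.001 -0.001  0.002] then dp cm [-0.24 -0.04  5.43] grip 0.049418242247499224 42.4242059142307
```

Call:
move_arm(
  jaw=[4.5,4.5,4.5,4.5,4.5,4.5,4.5,4.5,4.5,4.5,4.5,4.5],
  dp=[
    [-0.15,-0.05,0.7],
    [0,0,1.2],
    [0,0,1.2],
    [0,0,1],
    [0,0,0.5],
    [0,0,0.2],
    [0,0,0.1],
    [0,0,0.1],
    [0,0,0.05],
    [0,0,0.05],
    [0,0,0.05],
    [0,0,0],
  ],
  turn=[
    [0,0,0],
    [0,0,0],
    [0,0,0],
    [0,0,0],
    [0,0,0],
    [0,0,0],
    [0,0,0],
    [0,0,0],
    [0,0,0],
    [0,0,0],
    [0,0,0],
    [0,0,0],
  ],
)

```text
time_s: 23.57
position: [0.6176, -0.0913, 0.1204]
tool_rot: [[0.19, 0.982, 0.0], [0.982, -0.19, -0.0], [-0.0, 0.0, -1.0]]
ft_force: [-0.5, 0.7, -2.6]
grip_width: 0.0496
gripper_force: 42.4
```

Call:
move_arm(
  jaw=[4.5,4.5,4.5,4.5,4.5,4.5],
  dp=[
    [0,0,0.05],
    [0,0,0.05],
    [0,0,0.05],
    [0,0,0.05],
    [0,0,0],
    [0,0,0],
  ],
  turn=[
    [0,0,0],
    [0,0,0],
    [0,0,0],
    [0,0,0],
    [0,0,0],
    [0,0,0],
  ],
)

```text
time_s: 24.07
position: [0.6176, -0.0913, 0.1183]
tool_rot: [[0.19, 0.982, -0.0], [0.982, -0.19, -0.0], [-0.0, -0.0, -1.0]]
ft_force: [-0.1, 0.7, -2.7]
grip_width: 0.0496
gripper_force: 42.4
```

Call:
move_arm(
  jaw=[4.5,4.5,4.5,4.5,4.5],
  dp=[
    [0,0,0.05],
    [0,0,0.05],
    [0,0,0.05],
    [0,0,0],
    [0,0,0],
  ],
  turn=[
    [0,0,0],
    [0,0,0],
    [0,0,0],
    [0,0,0],
    [0,0,0],
  ],
)

```text
time_s: 24.48
position: [0.6176, -0.0913, 0.1172]
tool_rot: [[0.19, 0.982, 0.0], [0.982, -0.19, -0.0], [-0.0, 0.0, -1.0]]
ft_force: [-1.3, 0.4, 2.3]
grip_width: 0.0497
gripper_force: 42.8
```

Contact made; release and withdraw.

Call:
move_arm(
  jaw=[5.1,5.5,6.2,7,8,8.5,8.5,8.5,8.5,8.5,8.5,8.5],
  dp=[
    [0,0,0],
    [0,0,0],
    [0,0,0],
    [0,0,0],
    [0,0,0],
    [0,0,0],
    [0,0,-0.5],
    [0,0,-1.5],
    [0,0,-2.5],
    [0,0,-3],
    [0,0,-3],
    [0,0,-3],
  ],
  turn=[
    [0,0,0],
    [0,0,0],
    [0,0,0],
    [0,0,0],
    [0,0,0],
    [0,0,0],
    [0,0,0],
    [0,0,0],
    [0,0,0],
    [0,0,0],
    [0,0,0],
    [0,0,0],
  ],
)

```text
time_s: 25.48
position: [0.6173, -0.0912, 0.2538]
tool_rot: [[0.19, 0.982, 0.0], [0.982, -0.19, -0.0], [-0.0, 0.0, -1.0]]
ft_force: [-0.5, 0.7, 0.3]
grip_width: 0.0845
gripper_force: 0.0
```

```bash
python3 plan.py .4358 -.0946 .25 -13.3
```

```text
t 25.48 pos [ 0.6173 -0.0912  0.2538] turn rad [0.    0.    0.041] then dp cm [ -4.51 -17.59   0.38] grip 0.08452914352355091 0.0
```

Call:
move_arm(
  jaw=[8.5,8.5,8.5,8.5,8.5,8.5,8.5,8.5],
  dp=[
    [0,0,0],
    [-0.7,-2.7,0],
    [-0.8,-3,0],
    [-0.8,-3,0],
    [-0.8,-3,0],
    [-0.8,-3,0],
    [-0.6,-2.9,0],
    [0,0,0],
  ],
  turn=[
    [0,0,0.04],
    [0,0,0],
    [0,0,0],
    [0,0,0],
    [0,0,0],
    [0,0,0],
    [0,0,0],
    [0,0,0],
  ],
)

```text
time_s: 26.15
position: [0.432, -0.094, 0.2526]
tool_rot: [[0.23, 0.973, -0.001], [0.973, -0.23, -0.0], [-0.0, -0.001, -1.0]]
ft_force: [-0.1, -0.5, 0.7]
grip_width: 0.0853
gripper_force: 0.0
```

```bash
python3 plan.py .4358 -.0946 .126 -13.3
```

```text
t 26.15 pos [ 0.432  -0.094   0.2526] turn rad [-0.001  0.     0.   ] then dp cm [ 0.03  0.38 12.66] grip 0.08531567706233281 0.0
```

Call:
move_arm(
  jaw=[8.5,8.5,8.5,8.5,8.5,8.5,8.5,8.5,8.5,8.5],
  dp=[
    [0,0,0],
    [0,0,1.5],
    [0,0,1.5],
    [0,0,1.5],
    [0,0,1.5],
    [0,0,1.5],
    [0,0,1.5],
    [0,0,1.5],
    [0,0,2],
    [0,0,0],
  ],
  turn=[
    [0,0,0],
    [0,0,0],
    [0,0,0],
    [0,0,0],
    [0,0,0],
    [0,0,0],
    [0,0,0],
    [0,0,0],
    [0,0,0],
    [0,0,0],
  ],
)

```text
time_s: 26.98
position: [0.4356, -0.0943, 0.1242]
tool_rot: [[0.229, 0.973, -0.004], [0.973, -0.229, 0.002], [0.001, -0.005, -1.0]]
ft_force: [-0.6, 0.8, 0.3]
grip_width: 0.0849
gripper_force: 0.0
```

Call:
move_arm(
  jaw=[7.8,7.2,6.9,6.7,6.5,6.3,6.1,5.8,5.6,5.5,5.5,5.5],
  dp=[
    [0,0,0],
    [0,0,0],
    [0,0,0],
    [0,0,0],
    [0,0,0],
    [0,0,0],
    [0,0,0],
    [0,0,0],
    [0,0,0],
    [0,0,0],
    [0,0,0],
    [0,0,0],
  ],
  turn=[
    [0,0,0],
    [0,0,0],
    [0,0,0],
    [0,0,0],
    [0,0,0],
    [0,0,0],
    [0,0,0],
    [0,0,0],
    [0,0,0],
    [0,0,0],
    [0,0,0],
    [0,0,0],
  ],
  force=45,
)

```text
time_s: 27.98
position: [0.4361, -0.0949, 0.1275]
tool_rot: [[0.229, 0.973, 0.001], [0.973, -0.229, -0.0], [-0.0, 0.001, -1.0]]
ft_force: [-1.7, 0.3, 6.3]
grip_width: 0.0617
gripper_force: 47.5
```

```bash
python3 plan.py .6333 -.2822 .226 0.9
```

```text
t 27.98 pos [ 0.4361 -0.0949  0.1275] turn rad [ 0.001  0.    -0.247] then dp cm [-19.04  19.42  -9.85] grip 0.06165679081354798 47.474054410122335
```

Call:
move_arm(
  jaw=[5.5,5.5,5.5,5.5,5.5,5.5,5.5,5.5,5.5,5.5,5.5,5.5],
  dp=[
    [0,0,-0.3],
    [0,0,-0.8],
    [0,0,-1.4],
    [0,0,-1.8],
    [0,0,-2],
    [0,0,-2],
    [0,0,-1.8],
    [0,0,-1.4],
    [0,0,-0.8],
    [0,0,-0.4],
    [0,0,0],
    [0,0,0],
  ],
  turn=[
    [0,0,0],
    [0,0,0],
    [0,0,0],
    [0,0,-0.03],
    [0,0,-0.05],
    [0,0,-0.05],
    [0,0,-0.05],
    [0,0,-0.04],
    [0,0,-0.03],
    [0,0,0],
    [0,0,0],
    [0,0,0],
  ],
)

```text
time_s: 28.98
position: [0.4356, -0.0946, 0.2534]
tool_rot: [[-0.018, 1.0, -0.001], [1.0, 0.018, 0.0], [0.0, -0.001, -1.0]]
ft_force: [0.1, 0.1, -4.2]
grip_width: 0.0614
gripper_force: 50.5
```

Call:
move_arm(
  jaw=[5.5,5.5,5.5,5.5,5.5,5.5,5.5,5.5,5.5,5.5,5.5,5.5],
  dp=[
    [-0.6,0.6,0],
    [-1.2,1.2,0],
    [-1.8,1.8,0],
    [-2.1,2.1,0],
    [-2.2,2.2,0],
    [-2.2,2.2,0],
    [-2.2,2.2,0],
    [-2.2,2.2,0],
    [-1.9,2,0],
    [-1.4,1.6,0],
    [-0.8,0.9,0],
    [-0.4,0.4,0],
  ],
  turn=[
    [0,0,0],
    [0,0,0],
    [0,0,0],
    [0,0,0],
    [0,0,0],
    [0,0,0],
    [0,0,0],
    [0,0,0],
    [0,0,0],
    [0,0,0],
    [0,0,0],
    [0,0,0],
  ],
)

```text
time_s: 29.98
position: [0.6345, -0.2827, 0.2512]
tool_rot: [[-0.018, 1.0, -0.002], [1.0, 0.018, 0.001], [0.001, -0.002, -1.0]]
ft_force: [-0.0, 0.5, -4.4]
grip_width: 0.0617
gripper_force: 51.4
```

```bash
python3 plan.py .6333 -.2822 .2275 0.9;  python3 - <<'E'
from h import *
im,d,W=cloud("side"); cv2.imwrite("pics/s3.png",cv2.resize(im[60:330,140:400],None,fx=2.2,fy=2.2,interpolation=3)[...,::-1])
E
```

```text
t 29.98 pos [ 0.6345 -0.2827  0.2512] turn rad [-0.002 -0.001  0.002] then dp cm [ 0.05 -0.12  2.37] grip 0.06168775829996661 51.42976156901568
```

View pics/s3.png

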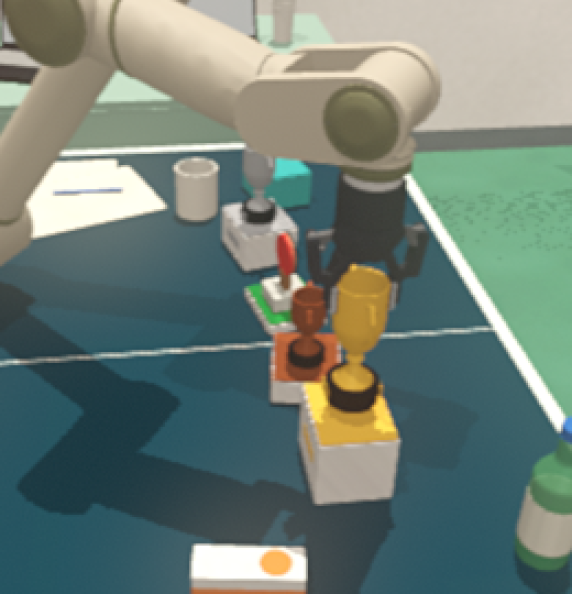

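The silver cup at (258,200), the bat at (285,280) and the bronze cup at (308,330) all stand on their plinths. The gold cup hangs over its plinth at (353,380). Lowering now.

Call:
move_arm(
  jaw=[5.5,5.5,5.5,5.5,5.5,5.5,5.5,5.5,5.5,5.5,5.5,5.5],
  dp=[
    [0,-0.05,0.3],
    [0,0,0.5],
    [0,0,0.5],
    [0,0,0.4],
    [0,0,0.2],
    [0,0,0.1],
    [0,0,0.05],
    [0,0,0.05],
    [0,0,0.05],
    [0,0,0.05],
    [0,0,0],
    [0,0,0],
  ],
  turn=[
    [0,0,0],
    [0,0,0],
    [0,0,0],
    [0,0,0],
    [0,0,0],
    [0,0,0],
    [0,0,0],
    [0,0,0],
    [0,0,0],
    [0,0,0],
    [0,0,0],
    [0,0,0],
  ],
)

```text
time_s: 31.03
position: [0.633, -0.2811, 0.2319]
tool_rot: [[-0.019, 1.0, 0.0], [1.0, 0.019, -0.0], [-0.0, 0.0, -1.0]]
ft_force: [-0.6, 0.5, -4.8]
grip_width: 0.0615
gripper_force: 51.4
```

Call:
move_arm(
  jaw=[5.5,5.5,5.5,5.5,5.5,5.5,5.5,5.5,5.5,5.5],
  dp=[
    [0,0,0.1],
    [0,0,0.1],
    [0,0,0.05],
    [0,0,0.05],
    [0,0,0.05],
    [0,0,0.05],
    [0,0,0.05],
    [0,0,0.03],
    [0,0,0],
    [0,0,0],
  ],
  turn=[
    [0,0,0],
    [0,0,0],
    [0,0,0],
    [0,0,0],
    [0,0,0],
    [0,0,0],
    [0,0,0],
    [0,0,0],
    [0,0,0],
    [0,0,0],
  ],
)

```text
time_s: 31.87
position: [0.633, -0.2811, 0.2276]
tool_rot: [[-0.019, 1.0, 0.001], [1.0, 0.019, -0.0], [-0.0, 0.001, -1.0]]
ft_force: [-1.7, 0.2, -0.1]
grip_width: 0.0619
gripper_force: 51.7
```

Contact (load is off the wrist); release and withdraw.

Call:
move_arm(
  jaw=[6.3,6.7,7.2,7.8,8.5,8.5,8.5,8.5,8.5,8.5,8.5,8.5],
  dp=[
    [0,0,0],
    [0,0,0],
    [0,0,0],
    [0,0,0],
    [0,0,0],
    [0,0,0],
    [0,0,-0.5],
    [0,0,-1],
    [0,0,-1.5],
    [0,0,-2],
    [0,0,-2],
    [0,0,-2],
  ],
  turn=[
    [0,0,0],
    [0,0,0],
    [0,0,0],
    [0,0,0],
    [0,0,0],
    [0,0,0],
    [0,0,0],
    [0,0,0],
    [0,0,0],
    [0,0,0],
    [0,0,0],
    [0,0,0],
  ],
)

```text
time_s: 32.87
position: [0.6329, -0.281, 0.3192]
tool_rot: [[-0.019, 1.0, 0.001], [1.0, 0.019, -0.001], [-0.001, 0.001, -1.0]]
ft_force: [0.3, 0.0, -1.2]
grip_width: 0.0848
gripper_force: 0.0
```

Call:
move_arm(
  jaw=[8.5,8.5,8.5,8.5,8.5,8.5,8.5,8.5,8.5,8.5,8.5,8.5],
  dp=[
    [0,0,0],
    [1,-2.5,0],
    [1,-2.5,0],
    [1,-2.5,0],
    [1,-2.5,0],
    [1,-2.5,0],
    [1,-2.5,0],
    [1,-2.5,0],
    [1,-2.5,0],
    [1,-2.5,0],
    [1,-2.5,0],
    [0,0,0],
  ],
  turn=[
    [0,0,0],
    [0,0,0],
    [0,0,0],
    [0,0,0],
    [0,0,0],
    [0,0,0],
    [0,0,0],
    [0,0,0],
    [0,0,0],
    [0,0,0],
    [0,0,0],
    [0,0,0],
  ],
)

```text
time_s: 33.87
position: [0.3782, -0.184, 0.3178]
tool_rot: [[-0.019, 1.0, 0.0], [1.0, 0.019, -0.001], [-0.001, 0.0, -1.0]]
ft_force: [-0.5, -0.2, 0.9]
grip_width: 0.0852
gripper_force: 0.0
```

Run:
```python
from h import *
from m2 import cup
im,d,W=cloud("top"); s,_,_=cloud("side")
cv2.imwrite("pics/t4.png",np.vstack([cv2.resize(im[110:230,90:410],None,fx=2,fy=2,interpolation=3),cv2.resize(s[100:290,190:400],(640,350),interpolation=3)])[...,::-1])
print(observe()["position"],observe()["ft_force"])
for n,(u,v,ph,h,R,pc,py) in dict(silver=(181,172,.07,.14,.029,(.6026,.2887),13.7),gold=(342,160,.1,.17,.032,(.6333,-.2822),.9),bronze=(287,172,.04,.11,.026,(.6182,-.09),-10.9)).items():
    X=W.copy(); X[...,2]-=ph
    c,yaw,*r=cup(X,u,v,h,R); w=X[v-24:v+24,u-28:u+28,2]
    print(n,"off mm",((c-pc)*1000).round(1),"dyaw %.1f"%(yaw-py),np.round(r,3),"top",np.nanpercentile(w[w>h-.02],95).round(3))
w=W[150:205,210:265]; p=w[(w[...,2]>.037)&(w[...,2]<.055)]; print("bat block",cv2.minAreaRect((p[:,:2]*1000).astype(np.float32)))
```

```text
[ 0.38089177 -0.18575063  0.31761643] [ 0.87412721 -0.23785613  0.22298885]
silver off mm [-1.5 -2.3] dyaw 0.1 [ 0.058  0.103 43.   ] top 0.142
gold off mm [-1.7  5.8] dyaw 0.4 [ 0.062  0.101 21.   ] top 0.172
bronze off mm [-2.  -3.3] dyaw -0.1 [ 0.051  0.098 37.   ] top 0.112
bat block ((617.6279907226562, 91.64372253417969), (61.79417419433594, 59.230709075927734), 11.471797943115234)
```

View pics/t4.png

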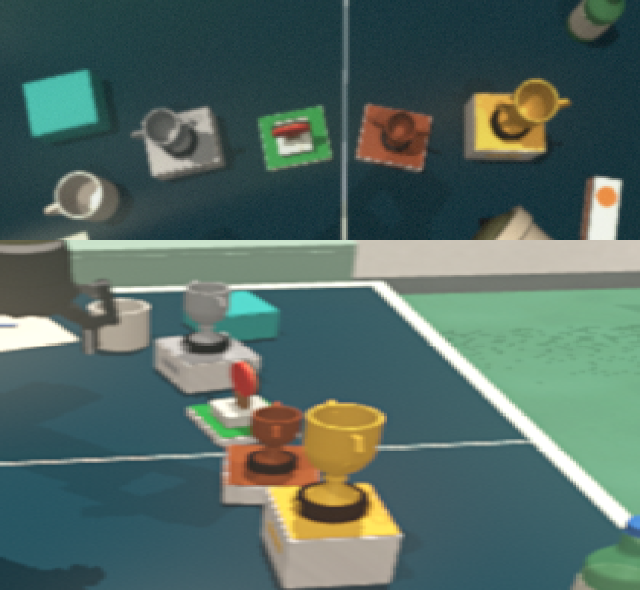

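All four stand on the right plinths. My window clipped the gold cup's right handle, so I recheck it and hand in if it is good.

Run:
```python
from h import *
from m2 import cup
im,d,W=cloud("top"); W[...,2]-=.1
c,yaw,*r=cup(W,355,160,.17,.032); off=(c-[.6333,-.2822])*1000
print(off.round(1),round(yaw,1),np.round(r,3))
if np.hypot(*off)<6: print(ticket.close_job())
```

```text
[-1.7  0.7] 0.9 [ 0.063  0.111 44.   ]
the job is handed in; nothing more can be done
None
```

The job is handed in: the gold, silver and bronze cups and the bat award each stand on their own plinth, within about 4 mm of centre and 1° of square by the top camera; the mug and ball carton were left untouched.

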